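# Return the setting block, then hold the test press lever in the green band

## Robot

A 6-joint arm with a two-finger parallel gripper is mounted at the origin on the work surface. World frame = base frame: x ahead of the robot, y to its left, z up, the work surface at z = 0. Lengths are in m, angles in rad, forces in N, time in s.
With the tool pointing down it reaches from about 0.25 to 0.775 m from the base axis. Payload 4 kg.
Tool frame: the origin (TCP) lies at the very end of the fingers, on their centre line; the grasp point (between the pads) lies manip.grasp_offset behind it (manip.grasp_offset is the distance from the TCP to the grasp point, in m); z points along the fingers, y is the direction in which the jaws open and shut (so a half turn about z gives the same grasp; the last joint's range is limited). The gripper opens to 94 mm and grips with 3 to 60 N. Pads are 16 mm wide; open, the fingers measure 119 mm over their backs; the gripper's body (75 mm by 177 mm) begins 78 mm behind the grasp point.
Start: joints at [-1.333, 0.087, 1.371, -0, 1.684, -0.103], TCP at [0.184, -0.518, 0.206] pointing down, gripper open.
Joint ranges: [-3.1, 3.1], [-0.76, 2.03], [0.27, 2.55], [-1.08, 4.22], [0.17, 2.65], [-2.57, 2.57]. Speed limits (rad/s): [2.79, 2.79, 3.14, 3.14, 3.14, 3.14].

## Interface

Orientations are given as a unit quaternion [x, y, z, w].
In Python, from cell import manip gives the robot as it stands.
- The arm moves only by the tool play_rows, never from a script. Its argument "moves" is a list of rows, each a list of 3 entries, a list of its own where there are three numbers: the finger opening in m, from 0 to 0.094, then the shift along the tool's x, y, z in m, then the turn, a rotation vector about the tool's x, y, z in rad. In form: [[grip, [x, y, z], [rx, ry, rz]], ...]. A call has 1 to 10 rows; each row is the pose to reach, as a shift and turn from the pose commanded when the call began, along the tool's axes at that moment; what a row does not reach only later rows make up. A row lasts 1/8 s, in which the tool goes at most 62.5 mm and 10.7 degrees, less where a joint would pass 70% of its speed; a pose out of reach is approached as far as the arm can. A call with a gripper value outside its range is refused whole. The fingers move at their own pace and stop on an object; the grip force is fixed at half the most. Time passes only in rows, so rows that repeat a pose let the fingers close. It gives the time, the measured TCP pose, the force and the opening at its end, in the units of the state.
- manip.observe(): the state, without advancing time (a new reading comes with each control period).
- manip.capture(name): name is "side" or "top" or "wrist"; returns a dict with "image" (384x512x3 uint8, blue, green, red), "vfov" (degrees; the focal length in pixels is half the picture's height over the tangent of half this angle, whatever the lens; pixels are square), "cx", "cy" (the principal point, pixels), "xyz" and "attitude" of the camera in the world. Camera axes: x right, y up, looking along -z (the intrinsics and any distortion apply to the point x, -y, -z); pixel columns grow to the right and rows downward; lengths in m; the calibration is good to about 2 mm. A picture is of the moment at which its call begins. There is no depth.
- manip.sign_off(): hands the job in, once; it reports no verdict.
The state is a dict: "t": time; "qpos": joint angles; "joint_velocities": joint speeds; "joint_torque": joint torques, N m; "tcp_pos": TCP position; "orientation": TCP orientation; "contact_force": force on the tool from outside, world axes, zero at the start; "wrist_torque": the same for the moment, N m; "opening": finger opening in m.
Only numpy, scipy, OpenCV 4.12 (cv2) and the standard library are available. Lean on these libraries where they do the work, as an engineer would, in place of code of your own. Each camera call takes 0.05 s, during which the arm holds its last target.

## Task

The orange-handled setting block is still in the test press under its spring-loaded lever: slide it out sideways, lower it (do not drop it) into the storage tray with the orange label so that it lies flat on the tray's floor, and let go of it. Then press the lever down by its round black pad until the lever is level, with its red pointer in the middle of the green band, and finish with the arm still holding it there: do not let go. Leave the other loose things on the bench where they are.

Things in the scene. Friction and masses are not known exactly. Their poses are not given: they have to be found in the camera images.
- press: Fixed bench press, small yaw. Grey base plate 20 mm thick, x -120..120, y -90..60 mm; origin on the bench under the lever's line. +x points from the lever's pad to its hinge. Hinge pin along y at x 90, y 0, z 75 mm, between cheeks up to z 95. White scale post 30 x 8 mm, up to z 145, at x -98, y 50, with an 18 mm green band centred at z 75. The orange block starts on the plate (z 20).
- lever (a joint): Angle of the spring-loaded steel lever, rad: 0 = rest, pad end tilted up 0.25; grows as the pad is pressed down; 0.25 = level, pointer mid-band; green band 0.20 to 0.30; stop 0.37. Needs about 4 N on the pad at first, 9 to 10 N when level; springs back to 0 when let go. Its foot, at press x 10 mm, hangs 7 mm over the orange block, which stops it near 0.1 and cannot be lifted straight up.
- lever_pad (a point): Centre of the upper face of the lever's round black pad (44 mm across, 12 mm thick, its axis 185 mm from the hinge pin); moves with the lever. At rest it is about 138 mm above the bench at press x = -85, y = 0 mm; with the lever level, 93 mm above the bench at press x = -95, y = 0 mm.
- block_orange: Loose, 0.1 to 0.2 kg: aluminium bar 90 (x) x 30 x 24 mm (z), on it at x -38 an upright orange grip 14 (x) x 20 (y) x 50 mm, top at z 74. Origin: centre of the underside; +x away from the grip. Starts on the press plate, its +x along press +y (within 0.1 rad), +x end under the lever's foot, grip at press y about -65 mm. Slide it 50 mm or more along its own -x before lifting.
- tray_orange: Fixed grey open tray with the orange label: outside 106 (x) x 46 mm, walls 4 mm thick, 18 mm high; pocket 98 x 38 mm (a block fits with 4 mm each side, either way round), floor at z 6 mm. Origin on the bench under the pocket's centre; x along the pocket. Label 22 x 42 mm on a 10 mm high lip at x = -66 mm; orange strip on the floor.
- tray_blue: The same tray with a blue label. It is occupied by the blue block.
- tray_yellow: The same tray with a yellow label, empty. Not the orange block's place.
- block_blue: A setting block like the orange one with a blue grip, loose in the blue tray. Leave it there.
- spool: White solder spool, 60 mm across, 45 mm high, loose; origin at the centre of its underside. Leave it.
- flux: Amber jar with black cap, 44 mm across, 85 mm high, loose; origin at the centre of its underside. Leave it.
- meter: Grey hand meter lying on its back, 80 x 150 x 34 mm, loose; origin at the centre of its underside. Leave it.
- driver: Screwdriver, 190 mm long, lying loose on the bench. Leave it.
Things that resemble listed ones, but are neither listed nor needed, are in the scene too. Leave any brown or yellow look-alike of the block_orange alone.

How it is judged:
By the outcome, as a careful person would: the job done as asked, in the order asked, and still so for the second after the job is handed in, while the arm keeps its last pose, push and grip.
It also fails if it takes over 45 s, if anything falls off the work surface, if the arm or the gripper's body presses on something with over 40 N, if the wrist force passes 120 N, or if a joint passes its speed limit or range.

## Working session

There is one attempt and no reset: what is moved stays moved. The work goes in short steps, Python scripts to look and compute and a tool call to move; the robot and the scene stay as the last step left them, time stands still between calls to the robot, and variables do not carry over. Pictures are saved under pics/ and viewed, and the job is handed in when it is done.

Besides the shell and the picture viewer there is one more tool, called after "Request:" as a command line: name --argument value ..., lists and objects as JSON in quotes. play_rows: Moves the arm, as the interface text tells. Its arguments: {"type":"object","properties":{"moves":{"type":"array"}},"required":["moves"]}

```bash
ls; mkdir -p pics; python3 - <<'E'
from cell import manip
import cv2
s=manip.observe()
print({k:s[k] for k in s}); print(manip.grasp_offset)
for n in ("side","top","wrist"):
    c=manip.capture(n); cv2.imwrite(f"pics/{n}0.png",c["image"]); print(n,{k:v for k,v in c.items() if k!="image"})
E
```

```text
pics
{'t': 0.0, 'qpos': array([-1.33310086e+00,  8.79415485e-02,  1.37226916e+00,  1.01946256e-05,
        1.68362171e+00, -1.03082954e-01]), 'joint_velocities': array([-4.51572739e-04,  1.41856102e-05,  2.30719804e-04, -2.05435832e-05,
        2.85989794e-04, -1.00621113e-03]), 'joint_torque': array([ 8.47325146e-05, -3.40180564e+01, -3.02425468e+01,  7.18580699e-02,
        3.30680399e-02, -1.66597501e-04]), 'tcp_pos': array([ 0.18369518, -0.51781568,  0.204304  ]), 'orientation': array([ 9.85518130e-01,  1.69566391e-01, -7.02641189e-05, -1.11768738e-03]), 'contact_force': array([ 0.72056393, -0.02332746,  0.0585006 ]), 'wrist_torque': array([-0.03189331,  0.03890834, -0.03683632]), 'opening': 0.09387851363752797}
0.0188
side {'vfov': 46.21242332377902, 'cx': 255.69782309888788, 'cy': 185.68575840047396, 'xyz': array([ 0.24192481, -1.12036444,  0.78137626]), 'attitude': array([ 0.50386889, -0.06196086, -0.12396262,  0.85259032])}
top {'vfov': 55.58837011009268, 'cx': 255.84523733369298, 'cy': 193.15262864540807, 'xyz': array([0.39236794, 0.03669641, 1.20148512]), 'attitude': array([-0.0423087 ,  0.04713569,  0.71044453, -0.70089712])}
wrist {'vfov': 58.400439998082334, 'cx': 250.01169467213208, 'cy': 192.18609846629369, 'xyz': array([ 0.2524683 , -0.49377598,  0.38464924]), 'attitude': array([-0.10278944,  0.07409487, -0.57228942,  0.81020313])}
```

View pics/top0.png

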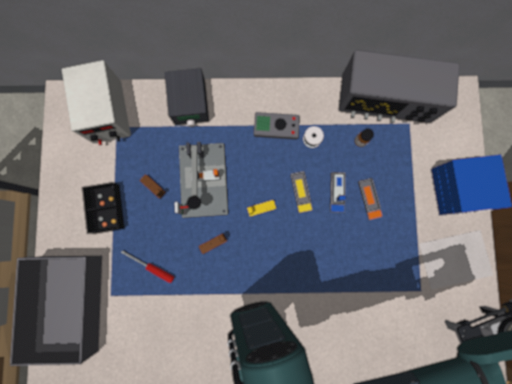

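View pics/side0.png

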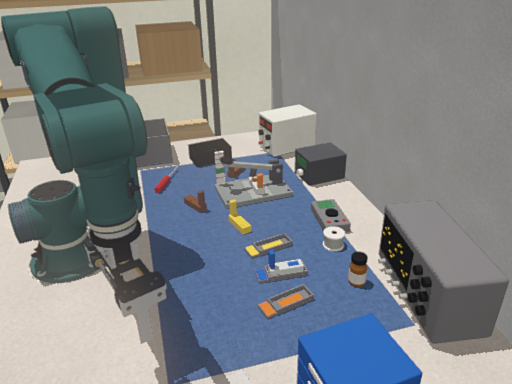

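View pics/wrist0.png

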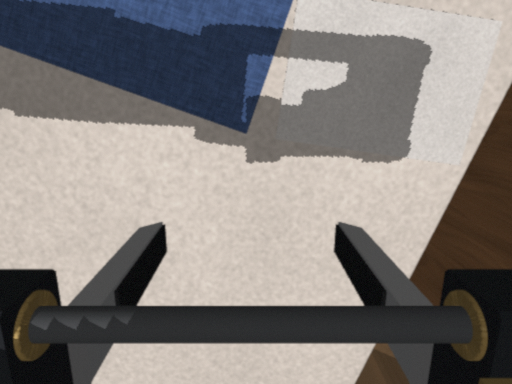

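```bash
cat > h.py <<'E'
import numpy as np, cv2
from scipy.spatial.transform import Rotation as R
def proj(c,p):
    p=np.atleast_2d(p); q=R.from_quat(c["attitude"]).inv().apply(p-c["xyz"])
    f=192/np.tan(np.radians(c["vfov"])/2)
    return np.c_[c["cx"]+f*q[:,0]/-q[:,2], c["cy"]-f*q[:,1]/-q[:,2]]
def back(c,uv,z):
    uv=np.atleast_2d(np.array(uv,float)); f=192/np.tan(np.radians(c["vfov"])/2)
    d=np.c_[(uv[:,0]-c["cx"])/f,-(uv[:,1]-c["cy"])/f,-np.ones(len(uv))]
    d=R.from_quat(c["attitude"]).apply(d); t=(z-c["xyz"][2])/d[:,2]
    return c["xyz"]+t[:,None]*d
def crop(im,u0,v0,u1,v1,k,fn):
    cv2.imwrite(fn,cv2.resize(im[v0:v1,u0:u1],None,fx=k,fy=k,interpolation=cv2.INTER_CUBIC))
E
python3 - <<'E'
from h import *
from cell import manip
import pickle
t=manip.capture("top"); s=manip.capture("side"); pickle.dump((t,s),open("c0.pkl","wb"))
crop(t["image"],165,130,245,230,6,"pics/tp.png")
crop(t["image"],325,160,395,230,8,"pics/tt.png")
crop(s["image"],205,140,305,210,8,"pics/sp.png")
crop(s["image"],245,240,325,320,7,"pics/st.png")
print(back(t,[[203,190],[371,200]],0))
E
```

```text
[[ 0.55809041  0.20301307  0.        ]
 [ 0.51723902 -0.35496731  0.        ]]
```

View pics/tp.png

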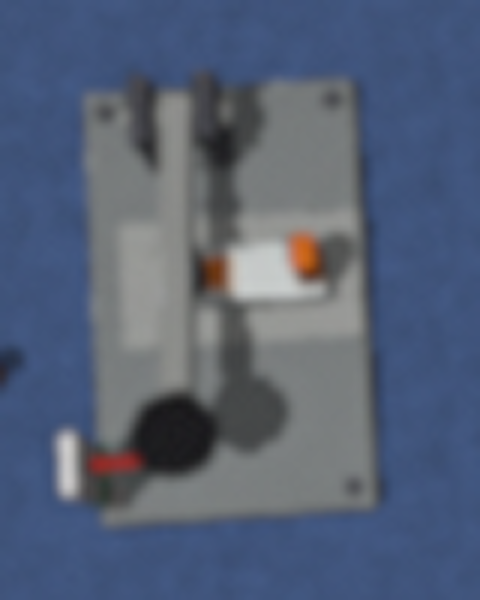

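View pics/tt.png

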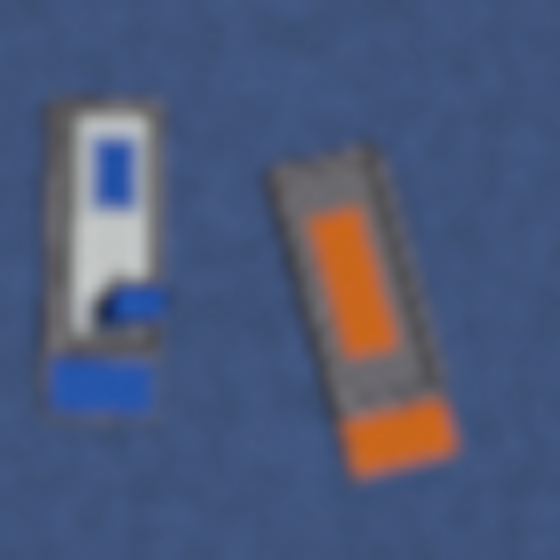

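View pics/sp.png

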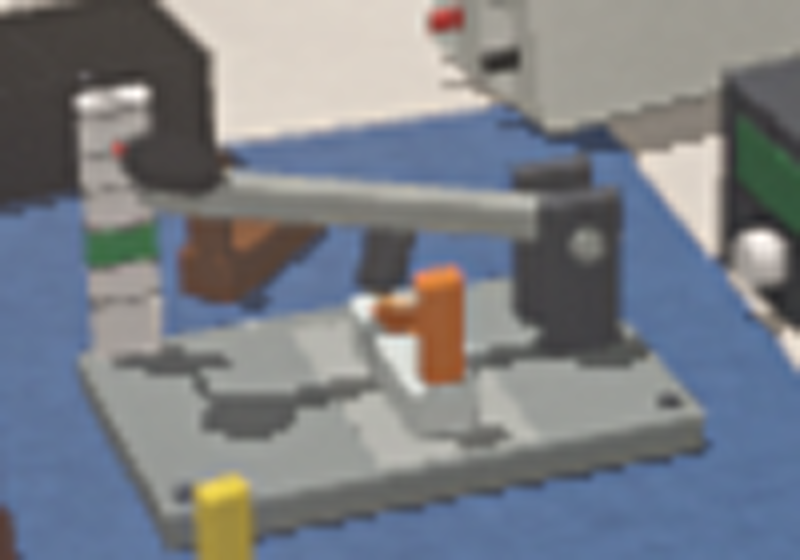

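View pics/st.png

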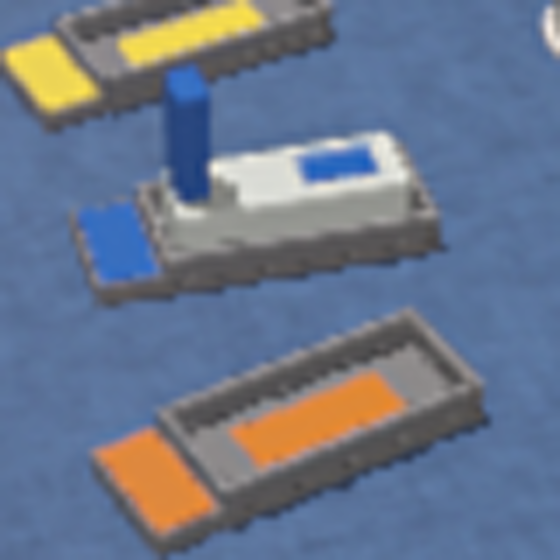

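```bash
cat > fit.py <<'E'
from h import *
from scipy.optimize import least_squares
def fit(obs,p0,z0=0):
    # obs: list of (cam, uv, local xyz)
    def f(p):
        r=[]
        for c,uv,l in obs:
            w=R.from_euler('z',p[2]).apply(l)+[p[0],p[1],z0]
            r+=list(proj(c,w)[0]-uv)
        return np.array(r)
    s=least_squares(f,p0,loss='soft_l1'); return s.x,f(s.x).reshape(-1,2)
def un(U,k,o): return (np.array(U,float)+.5)/k-.5+np.array(o)
E
python3 - <<'E'
from fit import *
import pickle
t,s=pickle.load(open("c0.pkl","rb"))
a=lambda U:un(U,6,(165,130)); b=lambda U:un(U,8,(205,140)); 
mm=lambda *x:np.array(x)/1000.
P=[(t,a((85,95)),mm(120,60,20)),(t,a((353,80)),mm(120,-90,20)),(t,a((372,507)),mm(-120,-90,20)),(t,a((103,520)),mm(-120,60,20)),(t,a((173,432)),mm(-85,0,138)),
(s,b((703,412)),mm(120,-90,20)),(s,b((165,515)),mm(-120,-90,20)),(s,b((85,362)),mm(-120,60,20))]
x,r=fit(P,[.55,.2,0]);print("press",x.round(4),r.round(1).tolist())
a=lambda U:un(U,8,(325,160)); b=lambda U:un(U,7,(245,240))
T=[(t,a((268,170)),mm(53,23,18)),(t,a((378,148)),mm(53,-23,18)),(t,a((443,400)),mm(-53,-23,18)),(t,a((340,418)),mm(-53,23,18)),
(s,b((410,312)),mm(53,23,18)),(s,b((485,382)),mm(53,-23,18)),(s,b((160,410)),mm(-53,23,18))]
x,r=fit(T,[.5,-.35,0]);print("tray",x.round(4),r.round(1).tolist())
E
```

```text
press [0.5907 0.2158 0.0488] [[-0.1, -0.5], [0.4, -0.7], [1.0, 0.1], [-0.4, 0.8], [0.1, -0.2], [0.4, -0.2], [-0.3, -0.3], [-1.5, -1.8]]
tray [ 0.5333 -0.3459  0.2103] [[0.7, -0.3], [0.5, -0.6], [0.8, -0.8], [0.1, 0.0], [-0.1, -1.2], [-0.4, -0.0], [-1.3, -0.7]]
```

```bash
cat > goto.py <<'E'
from h import *
from cell import manip
def goto(pos,yaw,tilt=None):
    s=manip.observe(); r=R.from_quat(s["orientation"])
    tgt=R.from_euler('z',yaw)*R.from_euler('x',np.pi)
    print("t",round(s["t"],2),"tcp",s["tcp_pos"].round(4),"yaw",round(float(np.arctan2(*r.as_matrix()[[1,0],0])),3),"F",s["contact_force"].round(1),"op",round(s["opening"],4))
    print("shift",r.inv().apply(np.array(pos)-s["tcp_pos"]).round(4),"turn",(r.inv()*tgt).as_rotvec().round(4))
E
python3 - <<'E'
from goto import *
goto([.42,-.37,.25],.21)
E
```

```text
t 0.25 tcp [ 0.1838 -0.5181  0.2049] yaw 0.341 F [-0.4  0.2 -0.3] op 0.0936
shift [ 0.2722 -0.0607 -0.045 ] turn [-0.001  -0.      0.1308]
```

Request:
play_rows --moves '[[0.094,[0.06,-0.015,-0.045],[0,0,0.13]],[0.094,[0.12,-0.03,-0.045],[0,0,0.13]],[0.094,[0.18,-0.045,-0.045],[0,0,0.13]],[0.094,[0.24,-0.055,-0.045],[0,0,0.13]],[0.094,[0.272,-0.061,-0.045],[0,0,0.13]],[0.094,[0.272,-0.061,-0.045],[0,0,0.13]],[0.094,[0.272,-0.061,-0.045],[0,0,0.13]]]'

```text
t: 1.12
tcp_pos: [0.4194, -0.3702, 0.2503]
orientation: [0.994, 0.105, -0.0, 0.0]
contact_force: [0.1, 1.4, -0.7]
opening: 0.0937
```

```bash
python3 - <<'E'
from goto import *
import pickle
c=manip.capture("wrist"); pickle.dump(c,open("w1.pkl","wb")); cv2.imwrite("pics/w1.png",c["image"])
goto([.57,.13,.22],1.62)
E
```

```text
t 1.18 tcp [ 0.419  -0.3706  0.2504] yaw 0.21 F [-0.7 -0.5 -0.7] op 0.0939
shift [ 0.2519 -0.4582  0.0302] turn [-3.0000e-04  7.0000e-04 -1.4104e+00]
```

View pics/w1.png

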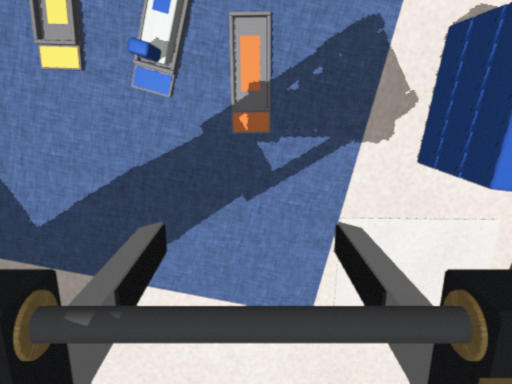

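```bash
python3 - <<'E'
from h import *
import pickle
c=pickle.load(open("w1.pkl","rb"))
crop(c["image"],215,5,285,140,4.4,"pics/w1c.png")
crop(c["image"],215,5,285,75,8,"pics/w1d.png")
crop(c["image"],215,75,285,145,8,"pics/w1e.png")
E
```

```text
(no output)
```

View pics/w1d.png

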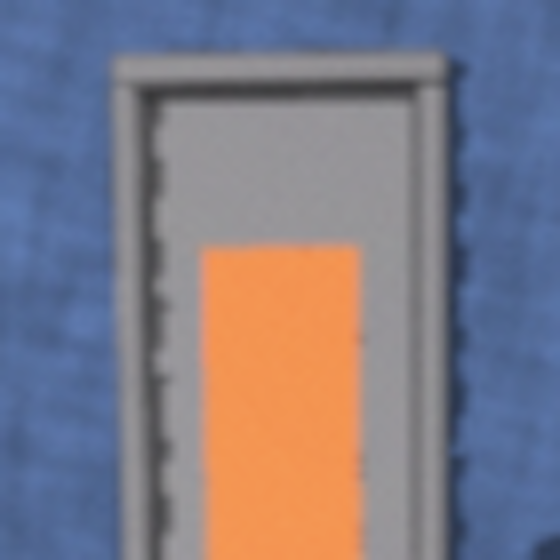

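View pics/w1e.png

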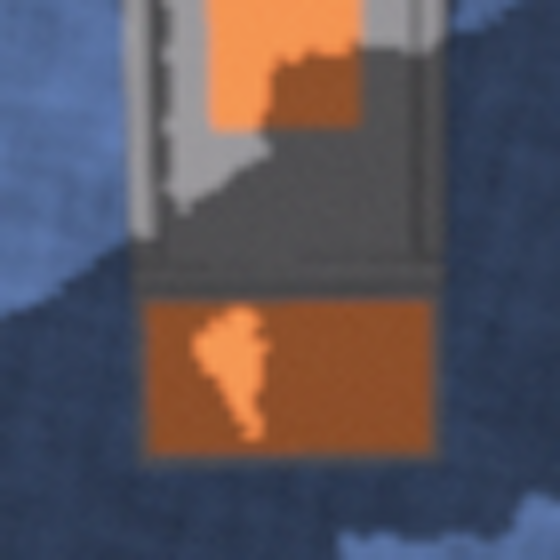

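Request:
play_rows --moves '[[0.094,[0.03,-0.055,0],[0,0,-0.18]],[0.094,[0.06,-0.11,0],[0,0,-0.36]],[0.094,[0.088,-0.16,0],[0,0,-0.54]],[0.094,[0.116,-0.21,0],[0,0,-0.72]],[0.094,[0.144,-0.26,0],[0,0,-0.9]],[0.094,[0.172,-0.31,0],[0,0,-1.08]],[0.094,[0.2,-0.36,0],[0,0,-1.26]],[0.094,[0.225,-0.41,0.015],[0,0,-1.41]],[0.094,[0.252,-0.458,0.03],[0,0,-1.41]],[0.094,[0.252,-0.458,0.03],[0,0,-1.41]]]'

```text
t: 2.42
tcp_pos: [0.5699, 0.1321, 0.218]
orientation: [0.688, 0.725, -0.001, -0.001]
contact_force: [-0.2, -0.1, 0.5]
opening: 0.0937
```

```bash
python3 - <<'E'
from fit import *
import pickle
from goto import *
t,s=pickle.load(open("c0.pkl","rb")); c=pickle.load(open("w1.pkl","rb"))
mm=lambda *x:np.array(x)/1000.
d=lambda U:un(U,8,(215,5)); e=lambda U:un(U,8,(215,75))
T=[(c,d((113,57)),mm(53,23,18)),(c,d((446,55)),mm(53,-23,18)),(c,e((133,293)),mm(-53,23,18)),(c,e((443,295)),mm(-53,-23,18)),(c,e((148,458)),mm(-77,21,10)),(c,e((435,456)),mm(-77,-21,10))]
x,r=fit(T,[.5,-.35,0]);print("tray wrist",x.round(4),r.round(1).tolist())
w=manip.capture("wrist"); pickle.dump(w,open("w2.pkl","wb")); cv2.imwrite("pics/w2.png",w["image"])
goto([.57,.13,.22],1.62)
E
```

```text
tray wrist [ 0.5328 -0.3458  0.2213] [[-0.2, 0.2], [0.4, -0.1], [-0.3, 0.4], [0.3, -0.3], [0.4, -0.0], [-0.8, -0.2]]
t 2.48 tcp [0.5701 0.1303 0.2193] yaw 1.621 F [-0.1 -0.6  0. ] op 0.0936
shift [-0.0003 -0.0001 -0.0007] turn [-0.0024  0.001   0.0014]
```

View pics/w2.png

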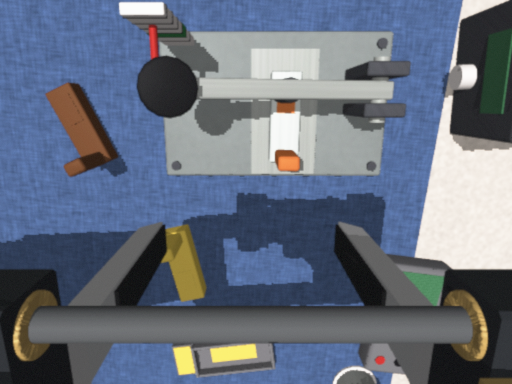

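```bash
python3 - <<'E'
from h import *
import pickle
c=pickle.load(open("w2.pkl","rb"))
crop(c["image"],250,60,320,180,5,"pics/w2b.png")
crop(c["image"],110,0,410,185,2.6,"pics/w2p.png")
E
```

```text
(no output)
```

View pics/w2b.png

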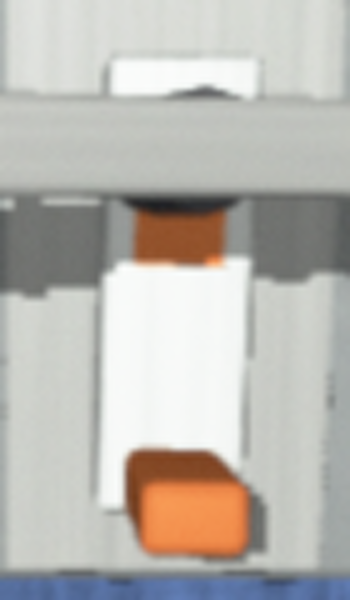

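View pics/w2p.png

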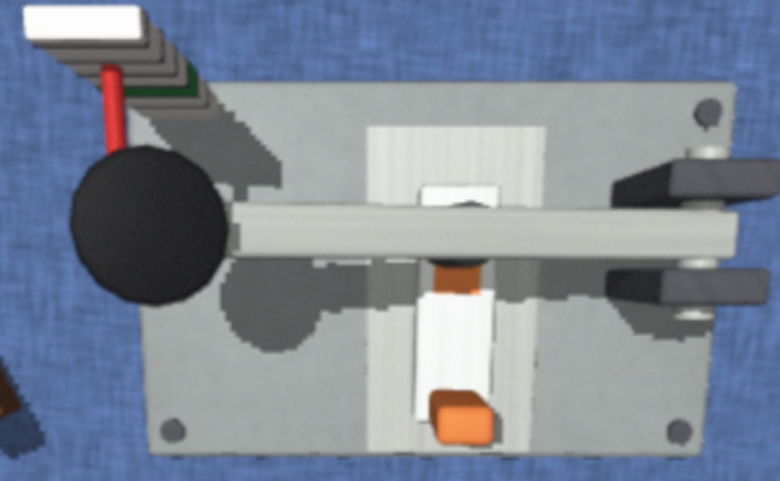

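```bash
python3 - <<'E'
from fit import *
import pickle
from goto import *
c=pickle.load(open("w2.pkl","rb"))
mm=lambda *x:np.array(x)/1000.
d=lambda U:un(U,5,(250,60)); e=lambda U:un(U,2.6,(110,0))
B=[(c,d((107,57)),mm(45,15,24)),(c,d((259,59)),mm(45,-15,24)),(c,d((97,508)),mm(-45,15,24)),
(c,d((139,482)),mm(-31,10,74)),(c,d((250,482)),mm(-31,-10,74)),(c,d((250,554)),mm(-45,-10,74)),(c,d((145,556)),mm(-45,10,74))]
x,r=fit(B,[.6,.2,1.6],.02);print("block",x.round(4),r.round(1).tolist())
g=R.from_euler('z',x[2]).apply(mm(-38,0,0))+[x[0],x[1],0];print("grip",g)
P=[(c,e((735,83)),mm(120,60,20)),(c,e((698,456)),mm(120,-90,20)),(c,e((148,455)),mm(-120,-90,20)),(c,e((150,226)),mm(-85,0,138))]
p,r=fit(P,[.59,.2,0.05]);print("press",p.round(4),r.round(1).tolist())
print("yellow",back(c,[[165,225],[190,225],[205,298],[180,300]],.03).round(3))
goto([g[0],g[1],.16],x[2]); goto([g[0],g[1],.055],x[2])
E
```

```text
block [0.601  0.1925 1.6185] [[-0.2, -0.4], [0.2, -0.7], [0.1, 0.7], [0.3, -0.3], [0.6, -0.2], [-0.0, 0.9], [-1.3, 0.3]]
grip [0.60278096 0.15452162 0.        ]
press [0.5896 0.2175 0.0489] [[1.3, -0.8], [1.0, 1.0], [-1.3, 0.4], [-0.6, -0.0]]
yellow [[ 0.476  0.066  0.03 ]
 [ 0.504  0.067  0.03 ]
 [ 0.523 -0.025  0.03 ]
 [ 0.493 -0.029  0.03 ]]
t 2.48 tcp [0.5701 0.1303 0.2193] yaw 1.621 F [-0.1 -0.6  0. ] op 0.0936
shift [0.0226 0.034  0.0592] turn [-0.0024  0.001   0.0029]
t 2.48 tcp [0.5701 0.1303 0.2193] yaw 1.621 F [-0.1 -0.6  0. ] op 0.0936
shift [0.0227 0.0343 0.1642] turn [-0.0024  0.001   0.0029]
```

Request:
play_rows --moves '[[0.06,[0.0225,0.034,0.02],[0,0,0.003]],[0.06,[0.0225,0.034,0.07],[0,0,0.003]],[0.06,[0.0225,0.034,0.12],[0,0,0.003]],[0.06,[0.0225,0.034,0.164],[0,0,0.003]],[0.06,[0.0225,0.034,0.164],[0,0,0.003]],[0.06,[0.0225,0.034,0.164],[0,0,0.003]]]'

```text
t: 3.22
tcp_pos: [0.6049, 0.1534, 0.0592]
orientation: [0.691, 0.723, 0.001, 0.001]
contact_force: [1.0, 0.1, 0.6]
opening: 0.0598
```

```bash
python3 - <<'E'
from goto import *
w=manip.capture("wrist"); cv2.imwrite("pics/w3.png",w["image"])
goto([.6028,.1545,.055],1.6185)
E
```

```text
t 3.27 tcp [0.6055 0.1539 0.0601] yaw 1.616 F [0.7 0.6 1.8] op 0.06
shift [ 0.0007 -0.0027  0.0051] turn [ 0.0058 -0.0004 -0.0023]
```

View pics/w3.png

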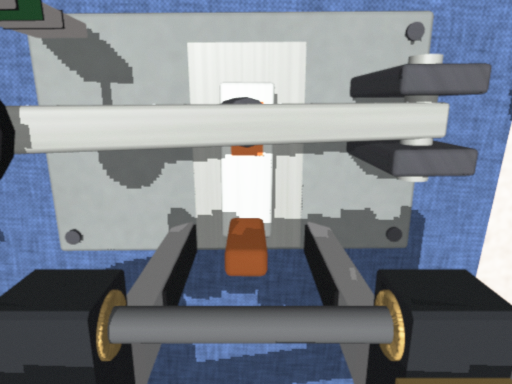

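Request:
play_rows --moves '[[0.06,[0,-0.0015,0.004],[0,0,0]],[0.0,[0,-0.0015,0.004],[0,0,0]],[0.0,[0,-0.0015,0.004],[0,0,0]],[0.0,[0,-0.0015,0.004],[0,0,0]],[0.0,[0,-0.0015,0.004],[0,0,0]],[0.0,[0,-0.0015,0.004],[0,0,0]],[0.0,[0,-0.0015,0.004],[0,0,0]],[0.0,[0,-0.0015,0.004],[0,0,0]]]'

```text
t: 4.28
tcp_pos: [0.6018, 0.1547, 0.0524]
orientation: [0.69, 0.724, 0.0, 0.0]
contact_force: [0.3, 0.7, -0.4]
opening: 0.0199
```

```bash
python3 - <<'E'
from goto import *
goto([.6028,.1545-.07,.056],1.6185)
E
```

```text
t 4.28 tcp [0.6018 0.1547 0.0524] yaw 1.618 F [ 0.3  0.7 -0.4] op 0.0199
shift [-0.0702 -0.0023 -0.0036] turn [ 0.0001  0.0001 -0.0007]
```

Request:
play_rows --moves '[[0.0,[-0.005,0,-0.001],[0,0,0]],[0.0,[-0.02,0,-0.0015],[0,0,0]],[0.0,[-0.04,0,-0.0015],[0,0,0]],[0.0,[-0.06,0,-0.0015],[0,0,0]],[0.0,[-0.08,0,-0.002],[0,0,0]],[0.0,[-0.08,0,-0.005],[0,0,0]],[0.0,[-0.08,0,-0.005],[0,0,0]]]'

```text
t: 5.15
tcp_pos: [0.6058, 0.0748, 0.058]
orientation: [0.69, 0.723, 0.001, 0.0]
contact_force: [-0.6, 0.2, -1.3]
opening: 0.0196
```

```bash
python3 - <<'E'
from goto import *
w=manip.capture("wrist"); cv2.imwrite("pics/w4.png",w["image"])
goto([.6028,.075,.16],1.6185)
E
```

```text
t 5.2 tcp [0.6057 0.0752 0.0578] yaw 1.618 F [-0.1  0.3 -2. ] op 0.0196
shift [ 0.     -0.0028 -0.1022] turn [ 0.0006 -0.0004 -0.0004]
```

View pics/w4.png

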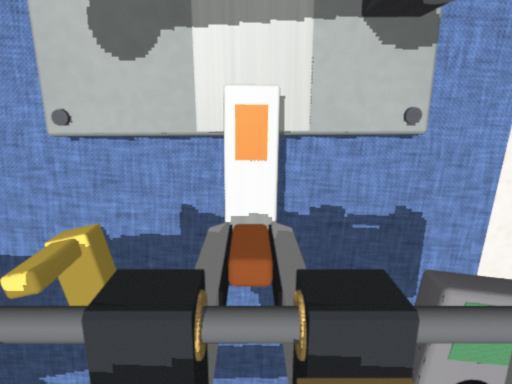

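```bash
python3 - <<'E'
from goto import *
goto([.4958,-.3542,.15],.221)
E
```

```text
t 5.2 tcp [0.6057 0.0752 0.0578] yaw 1.618 F [-0.1  0.3 -2. ] op 0.0196
shift [-0.4237 -0.13   -0.0924] turn [ 3.0000e-04 -8.0000e-04  1.3971e+00]
```

Request:
play_rows --moves '[[0.0,[0,0,-0.03],[0,0,0]],[0.0,[0,0,-0.08],[0,0,0]],[0.0,[0,0,-0.12],[0,0,0]],[0.0,[0,0,-0.12],[0,0,0]]]'

```text
t: 5.7
tcp_pos: [0.6078, 0.0758, 0.1823]
orientation: [0.69, 0.724, 0.003, 0.003]
contact_force: [0.7, -0.8, -2.1]
opening: 0.0198
```

```bash
python3 - <<'E'
from goto import *
goto([.4958,-.3542,.16],.221)
E
```

```text
t 5.7 tcp [0.6078 0.0758 0.1823] yaw 1.619 F [ 0.7 -0.8 -2.1] op 0.0198
shift [-0.4241 -0.1329  0.021 ] turn [ 0.0079 -0.0068  1.3982]
```

Request:
play_rows --moves '[[0.0,[-0.03,-0.01,0],[0,0,0.1]],[0.0,[-0.08,-0.025,0],[0,0,0.28]],[0.0,[-0.135,-0.042,0],[0,0,0.46]],[0.0,[-0.19,-0.06,0],[0,0,0.64]],[0.0,[-0.245,-0.077,0],[0,0,0.82]],[0.0,[-0.3,-0.094,0],[0,0,1.0]],[0.0,[-0.35,-0.11,0],[0,0,1.18]],[0.0,[-0.395,-0.123,0],[0,0,1.32]],[0.0,[-0.4235,-0.13,0.02],[0,0,1.397]],[0.0,[-0.4235,-0.13,0.02],[0,0,1.397]]]'

```text
t: 6.95
tcp_pos: [0.493, -0.3544, 0.152]
orientation: [0.994, 0.109, -0.003, -0.003]
contact_force: [-0.3, 1.0, -1.5]
opening: 0.0196
```

Request:
play_rows --moves '[[0.0,[0,0,0],[0,0,0]],[0.0,[0,0,0],[0,0,0]]]'

```text
t: 7.2
tcp_pos: [0.4962, -0.3531, 0.1577]
orientation: [0.994, 0.111, 0.0, -0.0]
contact_force: [-1.0, 0.2, -0.6]
opening: 0.0202
```

```bash
python3 - <<'E'
from goto import *
goto([.4958,-.3542,.06],.221)
w=manip.capture("wrist"); cv2.imwrite("pics/w5.png",w["image"])
E
```

```text
t 7.2 tcp [ 0.4962 -0.3531  0.1577] yaw 0.223 F [-1.   0.2 -0.6] op 0.0202
shift [-0.0006  0.001   0.0977] turn [ 0.     -0.0004  0.002 ]
```

View pics/w5.png

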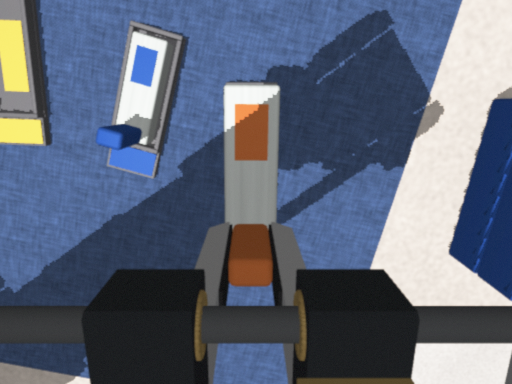

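Request:
play_rows --moves '[[0.0,[0,0.001,0.03],[0,0,0.001]],[0.0,[0,0.001,0.06],[0,0,0.001]],[0.0,[0,0.001,0.085],[0,0,0.001]],[0.0,[0,0.001,0.085],[0,0,0.001]],[0.0,[0,0.001,0.085],[0,0,0.001]]]'

```text
t: 7.88
tcp_pos: [0.4967, -0.3555, 0.0742]
orientation: [0.994, 0.11, 0.001, 0.001]
contact_force: [-0.3, -0.3, -0.9]
opening: 0.0195
```

```bash
python3 - <<'E'
from goto import *
goto([.4958,-.3542,.0385],.221)
w=manip.capture("wrist"); crop(w["image"],180,40,340,240,3,"pics/w6.png")
s=manip.capture("side"); crop(s["image"],205,190,365,350,4,"pics/s6.png")
st=manip.observe()
r=R.from_quat(st["orientation"])
for x,y in((.083,.015),(.083,-.015)):
    # tool z offset of top face: grip held TCP .0324 above underside -> top face .0084 below tcp
    print("pred bar top",((proj(w,r.apply([x,y,.0084])+st["tcp_pos"])[0]-[180,40])*3).round(1))
mm=lambda *q:np.array(q)/1000.
tr=lambda l:R.from_euler('z',.2213).apply(l)+[.5329,-.3459,0]
print("pred tray corners",((proj(w,np.array([tr(mm(53,23,18)),tr(mm(53,-23,18)),tr(mm(49,19,18)),tr(mm(49,-19,18))]))-[180,40])*3).round(1).tolist())
E
```

```text
t 7.88 tcp [ 0.4967 -0.3555  0.0742] yaw 0.221 F [-0.3 -0.3 -0.9] op 0.0195
shift [-0.0007 -0.0015  0.0357] turn [ 0.0021 -0.0016 -0.0004]
pred bar top [300.6 128.1]
pred bar top [128.1 128.1]
pred tray corners [[98.2, 106.1], [309.3, 105.9], [117.0, 125.3], [290.6, 125.2]]
```

View pics/w6.png

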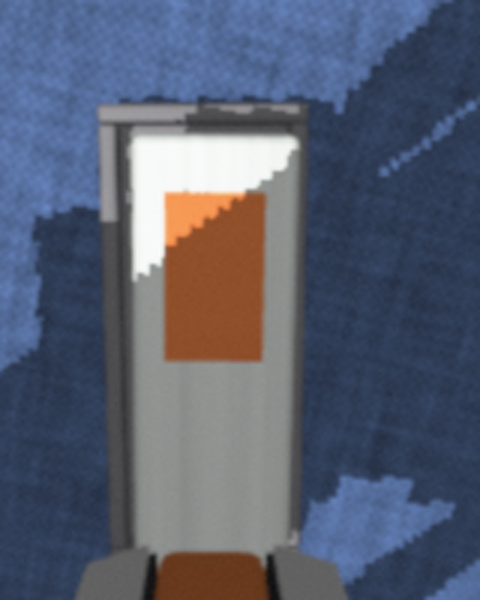

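View pics/s6.png

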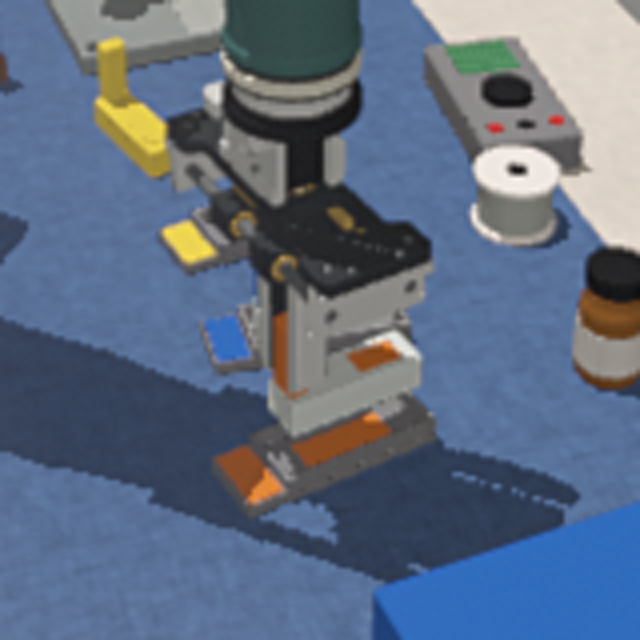

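Request:
play_rows --moves '[[0.0,[-0.0005,-0.001,0.008],[0,0,0]],[0.0,[-0.0005,-0.001,0.016],[0,0,0]],[0.0,[-0.0005,-0.001,0.023],[0,0,0]],[0.0,[-0.0005,-0.001,0.029],[0,0,0]],[0.0,[-0.0005,-0.001,0.029],[0,0,0]],[0.0,[-0.0005,-0.001,0.029],[0,0,0]]]'

```text
t: 8.72
tcp_pos: [0.4952, -0.3546, 0.0436]
orientation: [0.994, 0.11, 0.0, 0.0]
contact_force: [-0.1, -0.2, -1.8]
opening: 0.0193
```

```bash
python3 - <<'E'
from goto import *
goto([.4958,-.3542,.0385],.221)
w=manip.capture("wrist"); crop(w["image"],180,40,340,240,3,"pics/w7.png")
s=manip.capture("side"); crop(s["image"],245,240,325,320,7,"pics/s7.png")
goto([.4958,-.3542,.0385],.221)
E
```

```text
t 8.72 tcp [ 0.4952 -0.3546  0.0436] yaw 0.22 F [-0.1 -0.2 -1.8] op 0.0193
shift [ 0.0007 -0.0002  0.0051] turn [ 0.0003 -0.0002 -0.0012]
t 8.82 tcp [ 0.4953 -0.3547  0.0439] yaw 0.22 F [-0.2  0.  -2.3] op 0.0198
shift [ 0.0006 -0.0004  0.0054] turn [ 0.0008 -0.0005 -0.0012]
```

View pics/w7.png

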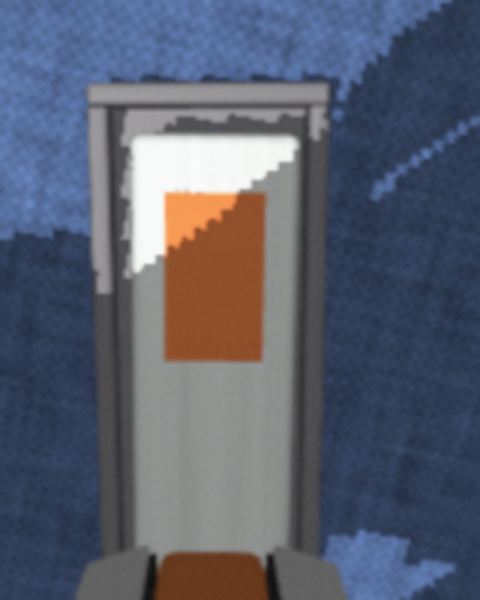

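View pics/s7.png

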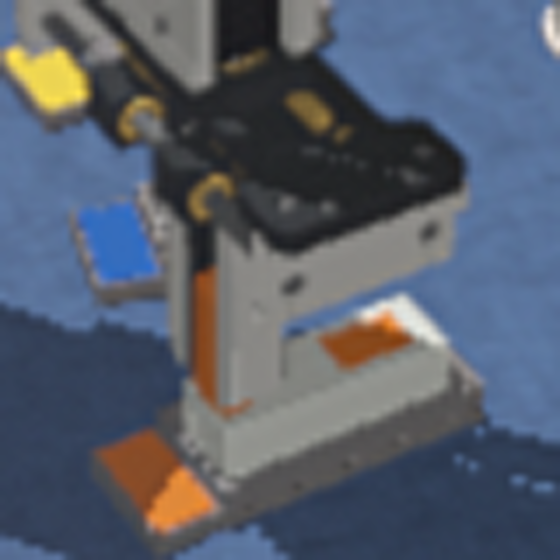

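Request:
play_rows --moves '[[0.0,[0.0005,0,0.0015],[0,0,0]],[0.0,[0.0005,0,0.003],[0,0,0]],[0.0,[0.0005,0,0.004],[0,0,0]],[0.0,[0.0005,0,0.004],[0,0,0]]]'

```text
t: 9.32
tcp_pos: [0.4954, -0.3543, 0.0393]
orientation: [0.994, 0.11, -0.0, -0.0]
contact_force: [-0.5, -0.2, -0.3]
opening: 0.0195
```

Request:
play_rows --moves '[[0.0,[0,0,0.001],[0,0,0]],[0.0,[0,0,0.001],[0,0,0]]]'

```text
t: 9.57
tcp_pos: [0.4955, -0.3544, 0.0385]
orientation: [0.994, 0.11, 0.0, 0.0]
contact_force: [-0.2, 0.6, -2.3]
opening: 0.0196
```

Request:
play_rows --moves '[[0.0,[0,0,0.001],[0,0,0]],[0.0,[0,0,0.001],[0,0,0]]]'

```text
t: 9.82
tcp_pos: [0.4956, -0.3545, 0.0384]
orientation: [0.994, 0.11, 0.0, 0.0]
contact_force: [-2.0, 0.7, 3.0]
opening: 0.0197
```

Request:
play_rows --moves '[[0.0,[0,0,0.001],[0,0,0]],[0.0,[0,0,0.001],[0,0,0]]]'

```text
t: 10.07
tcp_pos: [0.4956, -0.3545, 0.0384]
orientation: [0.994, 0.11, 0.0, 0.0]
contact_force: [-3.0, 1.7, 7.0]
opening: 0.0198
```

Request:
play_rows --moves '[[0.0,[0,0,-0.001],[0,0,0]],[0.03,[0,0,-0.001],[0,0,0]],[0.045,[0,0,-0.001],[0,0,0]],[0.045,[0,0,-0.001],[0,0,0]],[0.045,[0,0,-0.001],[0,0,0]],[0.045,[0,0,-0.03],[0,0,0]],[0.045,[0,0,-0.07],[0,0,0]],[0.045,[0,0,-0.13],[0,0,0]],[0.045,[0,0,-0.18],[0,0,0]],[0.045,[0,0,-0.18],[0,0,0]]]'

```text
t: 11.32
tcp_pos: [0.4976, -0.3561, 0.2231]
orientation: [0.994, 0.11, 0.004, 0.004]
contact_force: [-1.2, -0.6, -0.1]
opening: 0.0449
```

```bash
python3 - <<'E'
from goto import *
w=manip.capture("wrist"); cv2.imwrite("pics/w8.png",w["image"])
s=manip.capture("side"); crop(s["image"],235,230,335,330,6,"pics/s8.png")
goto([.5,.2,.22],.05)
E
```

```text
t 11.43 tcp [ 0.4956 -0.3544  0.2166] yaw 0.22 F [-0.4 -0.6 -0.5] op 0.0448
shift [ 0.1252 -0.5401 -0.0037] turn [ 0.0007 -0.0005  0.1698]
```

View pics/w8.png

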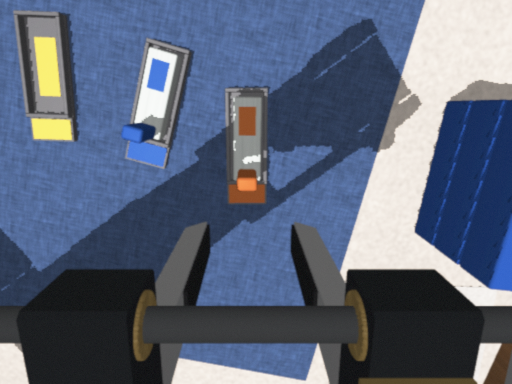

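View pics/s8.png

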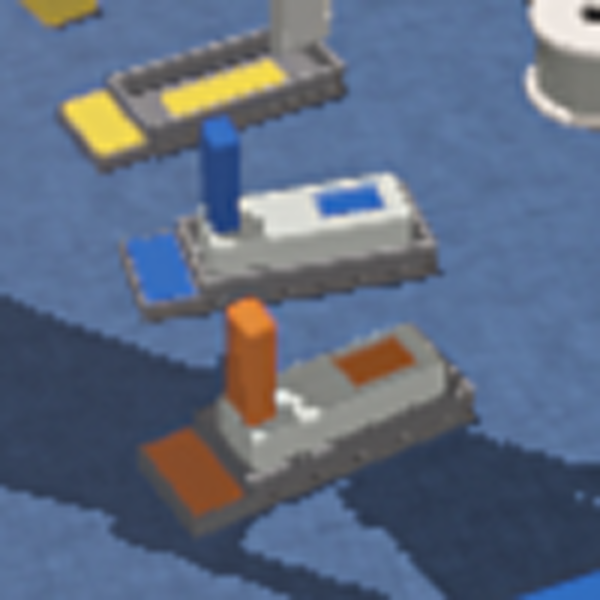

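```bash
python3 - <<'E'
from goto import *
goto([.505,.2127,.21],1.62)
E
```

```text
t 11.43 tcp [ 0.4956 -0.3544  0.2166] yaw 0.22 F [-0.4 -0.6 -0.5] op 0.0448
shift [ 0.1328 -0.5514  0.0063] turn [ 1.0000e-03  2.0000e-04 -1.4002e+00]
```

Request:
play_rows --moves '[[0.0,[0.013,-0.055,0],[0,0,-0.14]],[0.0,[0.027,-0.11,0],[0,0,-0.3]],[0.0,[0.04,-0.165,0],[0,0,-0.46]],[0.0,[0.053,-0.22,0],[0,0,-0.62]],[0.0,[0.066,-0.275,0],[0,0,-0.78]],[0.0,[0.08,-0.33,0],[0,0,-0.94]],[0.0,[0.093,-0.385,0],[0,0,-1.1]],[0.0,[0.106,-0.44,0],[0,0,-1.25]],[0.0,[0.12,-0.5,0],[0,0,-1.4]],[0.0,[0.133,-0.551,0.006],[0,0,-1.4]]]'

```text
t: 12.68
tcp_pos: [0.5039, 0.2143, 0.2079]
orientation: [0.689, 0.725, -0.002, -0.001]
contact_force: [0.2, -0.9, 0.1]
opening: 0.0003
```

Request:
play_rows --moves '[[0.0,[0,0,0],[0,0,0]],[0.0,[0,0,0],[0,0,0]]]'

```text
t: 12.92
tcp_pos: [0.5043, 0.2118, 0.2083]
orientation: [0.689, 0.724, -0.002, -0.001]
contact_force: [-1.7, 0.5, 0.3]
opening: 0.0006
```

```bash
python3 - <<'E'
from goto import *
w=manip.capture("wrist"); cv2.imwrite("pics/w9.png",w["image"])
s=manip.capture("side"); crop(s["image"],195,110,315,210,6,"pics/s9.png")
goto([.505,.2127,.145],1.62)
E
```

```text
t 13.03 tcp [0.505  0.211  0.2096] yaw 1.618 F [0.3 0.3 1. ] op 0.0004
shift [0.0017 0.0001 0.0646] turn [-0.0015  0.001  -0.002 ]
```

View pics/w9.png

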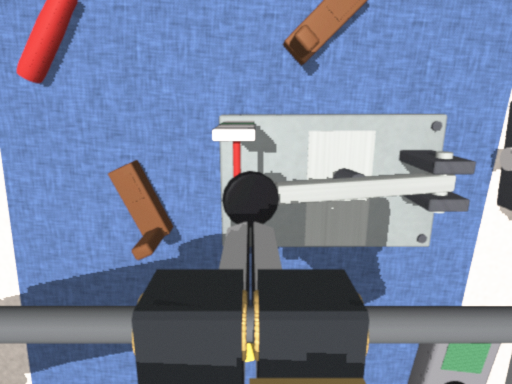

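View pics/s9.png

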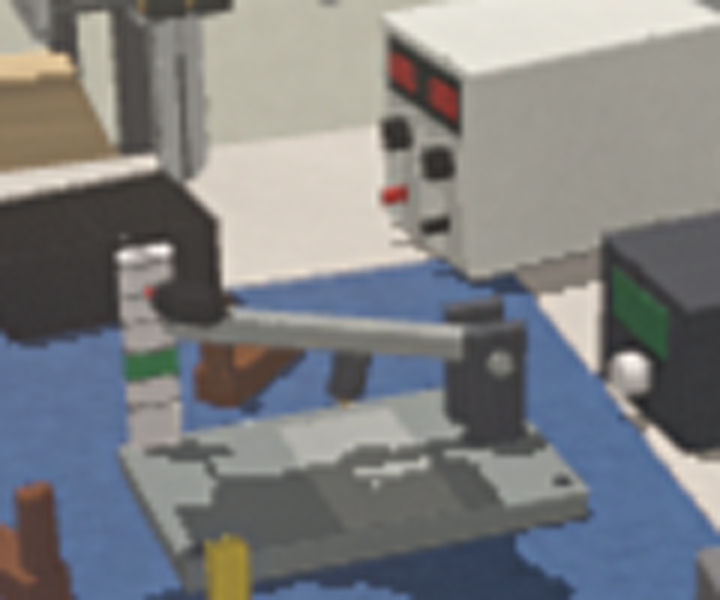

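```bash
python3 - <<'E'
from goto import *
w=manip.capture("wrist")
print(back(w,[[250.5,198]],.138), proj(w,[.505,.2127,.138]))
goto([.504,.2127,.145],1.62)
E
```

```text
[[0.50510501 0.21405281 0.138     ]] [[250.27815834 199.70381794]]
t 13.07 tcp [0.5052 0.2109 0.21  ] yaw 1.618 F [ 0.3 -0.3  0.1] op 0.0006
shift [ 0.0019 -0.0011  0.065 ] turn [-0.0008  0.0006 -0.0023]
```

Request:
play_rows --moves '[[0.0,[0.001,0,0.03],[0,0,0]],[0.0,[0.001,0,0.06],[0,0,0]],[0.0,[0.001,0.0,0.067],[0,0,0]],[0.0,[0.001,0,0.067],[0,0,0]]]'

```text
t: 13.58
tcp_pos: [0.5053, 0.2127, 0.1437]
orientation: [0.69, 0.724, -0.0, 0.0]
contact_force: [0.5, -0.7, 0.7]
opening: 0.0
```

Request:
play_rows --moves '[[0.0,[0,-0.0005,0.007],[0,0,0]],[0.0,[0,-0.003,0.014],[0,0,0]],[0.0,[0,-0.005,0.021],[0,0,0]],[0.0,[0,-0.0065,0.028],[0,0,0]],[0.0,[0,-0.0075,0.034],[0,0,0]],[0.0,[0,-0.0085,0.04],[0,0,0]],[0.0,[0,-0.009,0.044],[0,0,0]],[0.0,[0,-0.009,0.044],[0,0,0]]]'

```text
t: 14.58
tcp_pos: [0.4969, 0.213, 0.101]
orientation: [0.689, 0.724, 0.001, 0.001]
contact_force: [-0.8, -1.8, 8.8]
opening: 0.0008
```

```bash
python3 - <<'E'
from goto import *
w=manip.capture("wrist"); cv2.imwrite("pics/w10.png",w["image"])
s=manip.capture("side"); crop(s["image"],205,130,305,210,8,"pics/s10.png")
goto([.495,.2127,.093],1.62)
E
```

```text
t 14.68 tcp [0.4969 0.213  0.1013] yaw 1.62 F [-0.6 -1.9  7.4] op 0.0004
shift [-0.0002 -0.002   0.0083] turn [ 0.003  -0.     -0.0001]
```

View pics/w10.png

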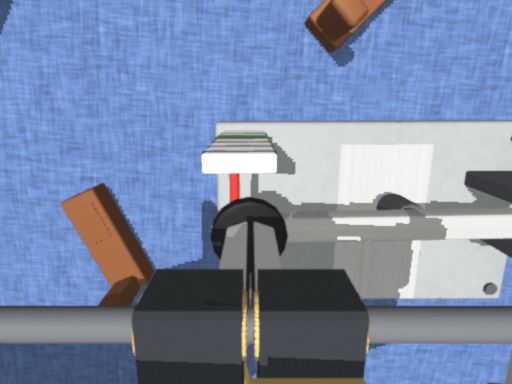

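View pics/s10.png

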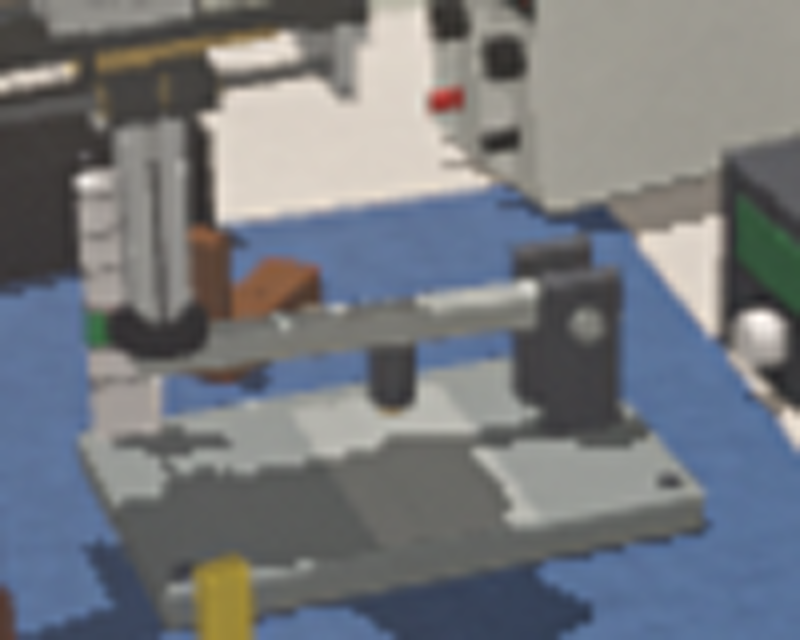

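Request:
play_rows --moves '[[0.0,[0,-0.001,0.004],[0,0,0]],[0.0,[0,-0.0015,0.008],[0,0,0]],[0.0,[0,-0.0015,0.0085],[0,0,0]],[0.0,[0,-0.0015,0.0085],[0,0,0]],[0.0,[0,-0.0015,0.0085],[0,0,0]]]'

```text
t: 15.3
tcp_pos: [0.496, 0.213, 0.0933]
orientation: [0.69, 0.724, 0.002, 0.001]
contact_force: [-0.9, -2.0, 8.8]
opening: 0.0001
```

```bash
python3 - <<'E'
from fit import *
from goto import *
w=manip.capture("wrist"); crop(w["image"],180,100,330,300,3,"pics/w11.png")
s=manip.capture("side"); crop(s["image"],205,140,305,210,8,"pics/s11.png")
goto([.495,.2127,.093],1.62)
tr=lambda l:R.from_euler('z',.0489).apply(np.array(l)/1000)+[.590,.2168,0]
f=lambda l:((proj(s,tr(l))[0]-[205,140])*8+3.5).round(0)
print("band on post front face",f([-98,46,66]),f([-98,46,84]), "pad top c",f([-95,0,93]),"lever at x0,z75",f([0,0,75]),"hinge",f([90,-8,75]), "post top",f([-98,46,145]))
E
```

```text
t 15.4 tcp [0.496  0.213  0.0933] yaw 1.62 F [-0.6 -1.3  8.4] op 0.0011
shift [-0.0002 -0.001   0.0003] turn [ 0.0044 -0.0002 -0.0002]
band on post front face [121. 260.] [119. 223.] pad top c [152. 249.] lever at x0,z75 [368. 250.] hinge [570. 224.] post top [111.  95.]
```

View pics/s11.png

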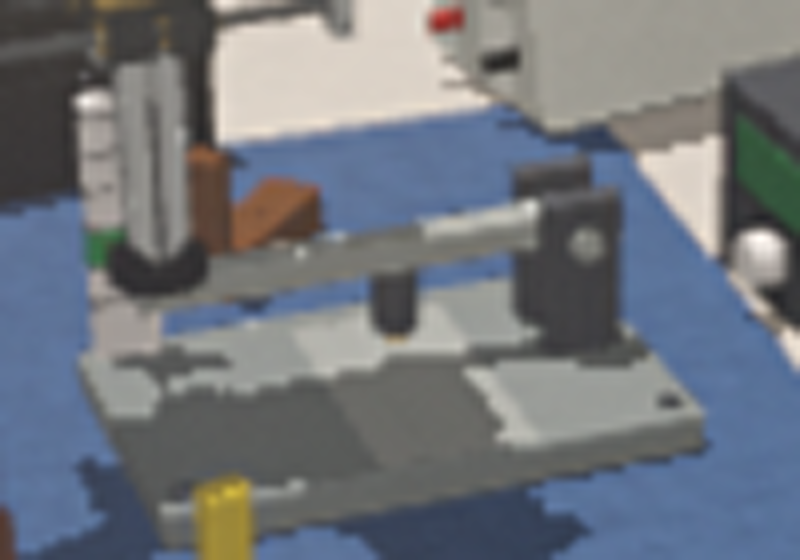

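View pics/w11.png

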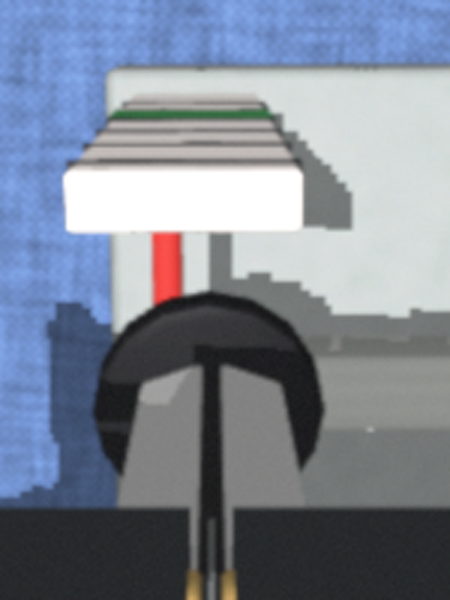

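```bash
python3 - <<'E'
from goto import *
t=manip.capture("top"); cv2.imwrite("pics/t12.png",t["image"])
s=manip.capture("side"); cv2.imwrite("pics/s12.png",s["image"])
goto([.495,.2127,.093],1.62)
E
```

```text
t 15.5 tcp [0.496  0.213  0.0933] yaw 1.62 F [-0.2 -0.5  8.5] op 0.0005
shift [-0.0003 -0.001   0.0003] turn [ 0.0044 -0.0002 -0.0001]
```

View pics/t12.png

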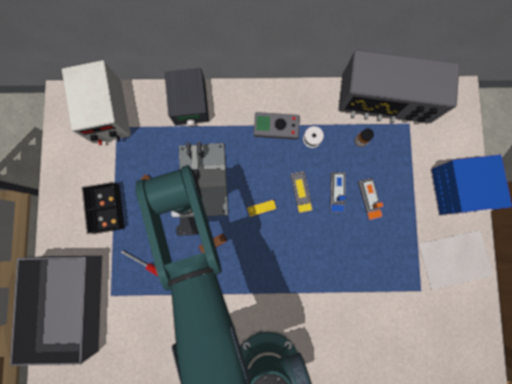

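View pics/s12.png

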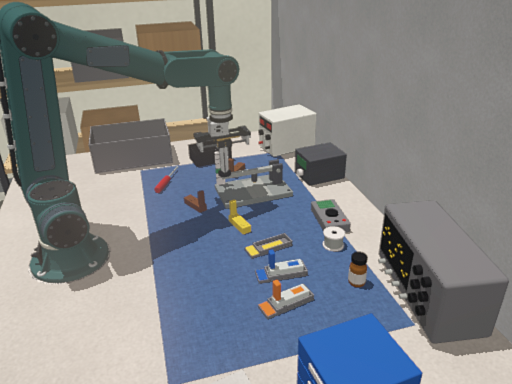

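Both views show everything in its place: the block sits in the orange tray (top view about 371,199), the fingers are on the lever's pad, and the other items have not moved. I'm handing the job in.

```bash
python3 - <<'E'
from cell import manip
print(manip.sign_off())
E
```

```text
the job is handed in; nothing more can be done
None
```

The job is handed in at about 15.5 s. The orange block is in its tray, and the arm is holding the lever down at level.

- **Block:** I slid it about 80 mm out from under the lever and lowered it into the orange tray until it touched the floor (about 7 N). Then I let go. The wrist and side pictures show it flat inside the tray walls.
- **Lever:** The closed fingertips are on the centre of the pad, at z = 93.3 mm against 93 mm for level. The push is about 8.5 N, slightly under the 9 to 10 N you gave, though the force readings vary by a newton or so. In the side picture the lever lies along its predicted level line.
- **Not seen directly:** The gripper and the post hid the red pointer's tip in the last pictures. That it is mid-band follows from the pad height and the lever's line.
- **Other things on the bench:** In the last top and side pictures, whatever the arm does not cover looks unmoved. In the top view the arm hides part of the press area and the brown look-alikes.

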